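# Snap the storage box lid shut all round

### The job

The grey lid of the white storage box is on but its rim is not snapped down. Press down with the fingertips on each rim section that stands up until all four sections have clicked shut and lie flush. Only press: do not pick up, tip or shove the box, leave the things round it where they are, and finish clear of everything.

Things in the scene. Friction and masses are not known exactly. Their poses are not given: they have to be found in the camera images.
- snap_box: white plastic box with grey lid, 132 (x) x 182 (y) mm, about 1.3 kg, loose. Origin: centre of underside; x roughly away from the robot (yaw within 0.5 rad), z up. Mid-lid: fixed crown 66 x 116 mm, top 71 mm above the worktop; round it a flat rim 33 mm wide, top at 65 mm. The rim's 33 mm square corners are fixed; between them lie four snap sections hinged along the foot of the crown.
- near (a joint): hinge of the near rim section, along the robot's side of the lid (113 x 33 mm), rad: 0 = snapped shut, flush with the corners; 0.32 = up, outer edge 10 mm higher. Bistable: at first it resists with about 7 N at the press point, clicks shut by itself once below about 0.16, springs back up if let go before that. Always up at the start.
- near_press (a point): press point on top of the near section, middle of its length (three fine ridges), 23 mm from its hinge, 10 mm from its outer edge, on the box's -x side; 65 mm above the worktop when shut, 72 mm when up; moves with the section (its x axis points to the crown, y along the section, z out of the upper face).
- far (a joint): hinge of the far rim section, along the side away from the robot (113 x 33 mm), rad: 0 = snapped shut, flush with the corners; 0.32 = up, outer edge 10 mm higher. Bistable: at first it resists with about 7 N at the press point, clicks shut by itself once below about 0.16, springs back up if let go before that. Always up at the start.
- far_press (a point): press point on top of the far section, middle of its length (three fine ridges), 23 mm from its hinge, 10 mm from its outer edge, on the box's +x side; 65 mm above the worktop when shut, 72 mm when up; moves with the section (its x axis points to the crown, y along the section, z out of the upper face).
- left (a joint): hinge of the left rim section, along the end to the robot's left (63 x 33 mm), rad: 0 = snapped shut, flush with the corners; 0.32 = up, outer edge 10 mm higher. Bistable: at first it resists with about 7 N at the press point, clicks shut by itself once below about 0.16, springs back up if let go before that. At the start it may be up or already shut.
- left_press (a point): press point on top of the left section, middle of its length (three fine ridges), 23 mm from its hinge, 10 mm from its outer edge, on the box's +y side; 65 mm above the worktop when shut, 72 mm when up; moves with the section (its x axis points to the crown, y along the section, z out of the upper face).
- right (a joint): hinge of the right rim section, along the end to the robot's right (63 x 33 mm), rad: 0 = snapped shut, flush with the corners; 0.32 = up, outer edge 10 mm higher. Bistable: at first it resists with about 7 N at the press point, clicks shut by itself once below about 0.16, springs back up if let go before that. At the start it may be up or already shut.
- right_press (a point): press point on top of the right section, middle of its length (three fine ridges), 23 mm from its hinge, 10 mm from its outer edge, on the box's -y side; 65 mm above the worktop when shut, 72 mm when up; moves with the section (its x axis points to the crown, y along the section, z out of the upper face).
- dark_bottle: small dark bottle with a black cap, 42 mm across, 54 mm high, left of the box; origin under its centre; a bystander
- needle_tin: flat olive tin, 68 x 98 x 20 mm, right of the box; origin under its centre; a bystander
- awl: awl with a black handle, 188 mm long, 25 mm thick, lying on the robot's side of the box; origin under its middle; a bystander
- tape_roll: roll of tan tape lying flat, 103 mm across, 25 mm high, beyond the box; origin under its centre; a bystander

How it is judged:
By the outcome, as a careful person would: the job done as asked, in the order asked, and still so for the second after the job is handed in, with the robot touching nothing.
It also fails if it takes over 48 s, if anything falls off the work surface, if the arm or the gripper's body presses on something with over 40 N, if the wrist force passes 120 N, or if a joint passes its speed limit or range.

### The arm

A 6-joint arm with a two-finger parallel gripper is mounted at the origin on a cart in front of the work surface, level with it; the furniture and walls round the work are solid. World frame = base frame: x ahead of the robot, y to its left, z up, the work surface at z = 0. Lengths are in mm, angles in rad, forces in N, time in s.
With the tool pointing down it reaches from about 350 to 775 mm from the base axis. Payload 7.3 kg.
Tool frame: the origin (TCP) lies midway between the tips of the shut fingers; the grasp point (between the pads) lies 19 mm behind it; x points along the fingers, y is the direction in which the jaws open and shut, and the axes are right-handed (so a half turn about x gives the same grasp; the last joint's range is limited). The gripper opens to 92 mm and grips with 3 to 60 N. Pads are 19 mm wide; open, the fingers measure 130 mm over their backs; the gripper's body (75 mm by 190 mm) begins 47 mm behind the grasp point.
Start: joints at [-1.341, 0.342, 1.524, -0, 1.275, -0.146], TCP at [192.707, -488.374, 226.741] pointing down, gripper open.
Joint ranges: [-2.53, 2.53], [-0.77, 2.02], [0.04, 2.7], [-1, 4.14], [0.28, 2.66], [-3.11, 3.11]. Speed limits (rad/s): [2.57, 2.57, 3.14, 3.14, 3.14, 3.14].

### API

Orientations are given as [roll, pitch, yaw] about the fixed x, y, z axes, in that order (R = Rz(yaw) Ry(pitch) Rx(roll)).
In Python, from plant import bot gives the robot as it stands. The module is installed in compiled form; this text tells all that it offers.
- The arm moves only by the shell command python3 -m handwheel 'ROWS' [OPENING]. ROWS is JSON, a list that holds one entry, the list of rows, each a list of 4 numbers: the shift along the tool's x, y, z in cm, then the turn about the tool's x in rad. A call has 1 to 8 rows; each row shifts and turns the commanded pose from where the row before left it, along the tool's axes as they then stand; what a row does not reach is not made up. A row lasts 1/12 s, in which the tool goes at most 41.7 mm and 7.16 degrees, less where a joint would pass 70% of its speed; a pose out of reach is approached as far as the arm can. A call is refused whole if a number of a shift passes 4.17 or a number of a turn 0.125, either way. A call with a gripper value outside its range is refused whole. OPENING is the opening, from 0 (shut) to 1 (fully open), set as the call begins (- or left out, the last holds). The fingers move at their own pace and stop on an object; the grip force is fixed at half the most. Time passes only in rows, so rows that do not move let the fingers close. It gives the time, the measured TCP pose, the force and the opening at its end, in the units of the state.
- bot.get_obs(): the state, without advancing time (a new reading comes with each control period).
- bot.capture(name): name is "scene" or "top"; returns (picture, depth): 384x512x3 uint8, red, green, blue; 384x512 float32, mm along the optical axis (not along the pixel's ray), 0 where there is no reading.
- bot.camera_model(name): a dict with "fx", "fy", "cx", "cy" (pixels), "position" and "rotation" of the camera in the world. Camera axes: x right, y down, z forward; pixel columns grow to the right and rows downward; lengths in mm; the calibration is good to about 2 mm. A picture is of the moment at which its call begins. camera_model takes no time and is no camera call.
- bot.close_job(): hands the job in, once; it reports no verdict.
Trained networks look in the newest picture that a camera, given by its name, has taken for a name from the list of things; names that differ only in an ending like _2 or _b are one class to them, and where a whole thing is asked for, a point or a joint stands for the part that bears it (a point fixed in the world has none). Each returns a list of dicts, best first, with "conf" (0 to 1); they miss things now and then, are a little off and sometimes report something else, mostly with a low value. They report only what shows in the picture. A call takes as long as a camera call.
- bot.find_in(camera, label): "bbox" ([left, top, width, height] in pixels, round what is visible of it).
- bot.spot_point(camera, label): "point" ([column, row] in pixels: a listed point, or the origin of a listed thing).
The state is a dict: "time": time; "joint_positions": joint angles; "dq": joint speeds; "tau": joint torques, N m; "tool_pos": TCP position; "tcp_rot": TCP orientation; "contact_force": force on the tool from outside, world axes, zero at the start; "moment": the same for the moment, N m; "grip_width": finger opening in mm.
Only numpy, scipy, OpenCV 4.12 (cv2) and the standard library are available. Lean on these libraries where they do the work, as an engineer would, in place of code of your own. Each camera call takes 0.05 s, during which the arm holds its last target.

## Working session

There is one attempt and no reset: what is moved stays moved. The work goes in short steps, Python scripts to look and compute and a shell command to move; the robot and the scene stay as the last step left them, time stands still between calls to the robot, and variables do not carry over. Pictures are saved under pics/ and viewed, and the job is handed in when it is done.

```bash
mkdir -p pics
cat > h.py <<'E'
import numpy as np, cv2
from plant import bot
def proj(cam,P):
    m=bot.camera_model(cam);R=np.array(m["rotation"]);t=np.array(m["position"])
    c=R.T@(np.asarray(P,float)-t);return [m["fx"]*c[0]/c[2]+m["cx"],m["fy"]*c[1]/c[2]+m["cy"]]
def cloud(cam,d):
    m=bot.camera_model(cam);R=np.array(m["rotation"]);t=np.array(m["position"])
    v,u=np.mgrid[:d.shape[0],:d.shape[1]]
    P=np.stack([(u-m["cx"])/m["fx"]*d,(v-m["cy"])/m["fy"]*d,d],-1)
    W=P@R.T+t; W[d<=0]=np.nan; return W
E
python3 - <<'E'
from h import *
np.set_printoptions(precision=1,suppress=True)
s=bot.get_obs();print(s)
for c in("scene","top"):
    p,d=bot.capture(c);m=bot.camera_model(c);print(c,m)
    W=cloud(c,d);np.save(c+"0.npy",W)
    for n in ["snap_box","near_press","far_press","left_press","right_press"]:
        r=bot.spot_point(c,n)[:2]
        for q in r:
            u,v=q["point"];print(n,q["conf"],u,v,W[int(round(v)),int(round(u))])
    cv2.imwrite(f"pics/{c}0.png",cv2.cvtColor(cv2.resize(p,(800,600)),cv2.COLOR_RGB2BGR))
E
```

```text
{'time': 0.0, 'joint_positions': array([-1.3,  0.3,  1.5, -0. ,  1.3, -0.1]), 'dq': array([-0., -0., -0., -0.,  0.,  0.]), 'tau': array([ -0. , -43.1, -24.4,   0.1,   0.1,  -0. ]), 'tool_pos': array([ 192.6, -487.9,  226. ]), 'tcp_rot': array([-1.7,  1.6,  1.8]), 'contact_force': array([-1. ,  0.8, -0.2]), 'moment': array([-0., -0., -0.]), 'grip_width': 91.89688123146163}
scene {'fx': 446.4773444982613, 'fy': 446.4773444982613, 'cx': 251.80823390677895, 'cy': 194.45193995530005, 'position': array([214.9, 838.8, 538.2]), 'rotation': array([-2.1,  0. , -2.6])}Traceback (most recent call last):
  File "<stdin>", line 6, in <module>
  File "h.py", line 10, in cloud
    W=P@R.T+t; W[d<=0]=np.nan; return W
      ~~~~~^~
ValueError: operands could not be broadcast together with shapes (384,512) (3,)
```

```bash
sed -i 's/R=np.array(m\["rotation"\])/R=Rm(m["rotation"])/; s/^from plant.*/&\nfrom scipy.spatial.transform import Rotation as Ro\ndef Rm(r): return Ro.from_euler("xyz",r).as_matrix()/' h.py
python3 - <<'E'
from h import *
np.set_printoptions(precision=1,suppress=True)
s=bot.get_obs();print(s["time"]);print(Rm(s["tcp_rot"]).round(3))
for c in("scene","top"):
    p,d=bot.capture(c);m=bot.camera_model(c);print(c,m)
    W=cloud(c,d);np.save(c+"0.npy",W)
    for n in ["snap_box","near_press","far_press","left_press","right_press"]:
        r=bot.spot_point(c,n)[:2]
        for q in r:
            u,v=q["point"];print(n,round(q["conf"],2),u,v,W[int(round(v)),int(round(u))])
    cv2.imwrite(f"pics/{c}0.png",cv2.cvtColor(cv2.resize(p,(800,600)),cv2.COLOR_RGB2BGR))
E
```

```text
0.05
[[-0.   0.4 -0.9]
 [ 0.  -0.9 -0.4]
 [-1.  -0.  -0. ]]
scene {'fx': 446.4773444982613, 'fy': 446.4773444982613, 'cx': 251.80823390677895, 'cy': 194.45193995530005, 'position': array([214.9, 838.8, 538.2]), 'rotation': array([-2.1,  0. , -2.6])}
snap_box 0.92 275.2 215.0 [528.7 180.1  65.6]
near_press 0.86 298.4 193.2 [519.3  92.1  72.9]
far_press 0.87 252.1 182.3 [624.8  98.6  74.2]
left_press 0.5 257.0 205.0 [569.3 178.5  75.6]
right_press 0.47 291.3 174.8 [567.7  20.9  69.8]
top {'fx': 371.4465162906592, 'fy': 371.4465162906592, 'cx': 252.56536997122794, 'cy': 191.17368173105828, 'position': array([446.1, 141.3, 903. ]), 'rotation': array([-3. ,  0. , -1.6])}
snap_box 0.73 272.5 207.6 [554.5  96.6  71.2]
near_press 0.94 271.7 223.7 [518.4  98.   71.5]
far_press 0.92 270.8 180.1 [619.3  96.3  70.2]
left_press 0.63 234.1 201.1 [572.5 181.8  74.9]
right_press 0.72 306.2 203.6 [561.   19.8  73.4]
```

View pics/scene0.png

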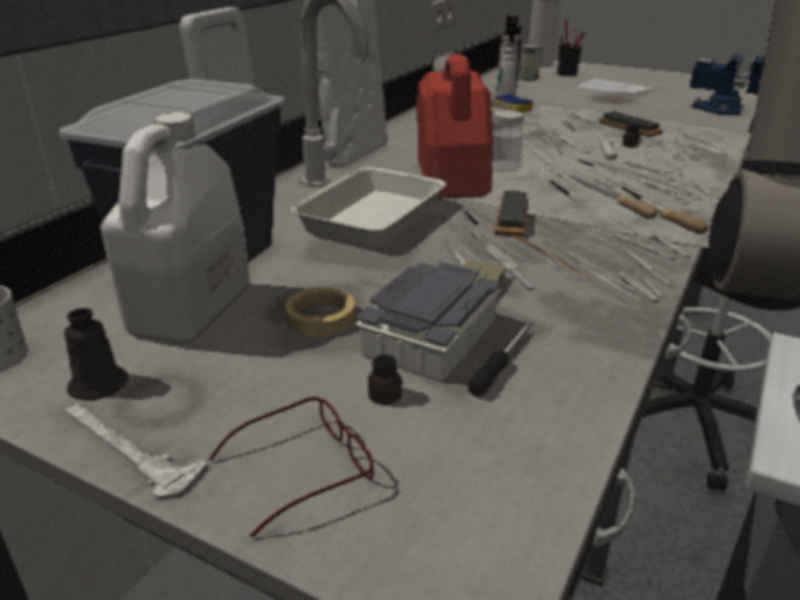

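View pics/top0.png

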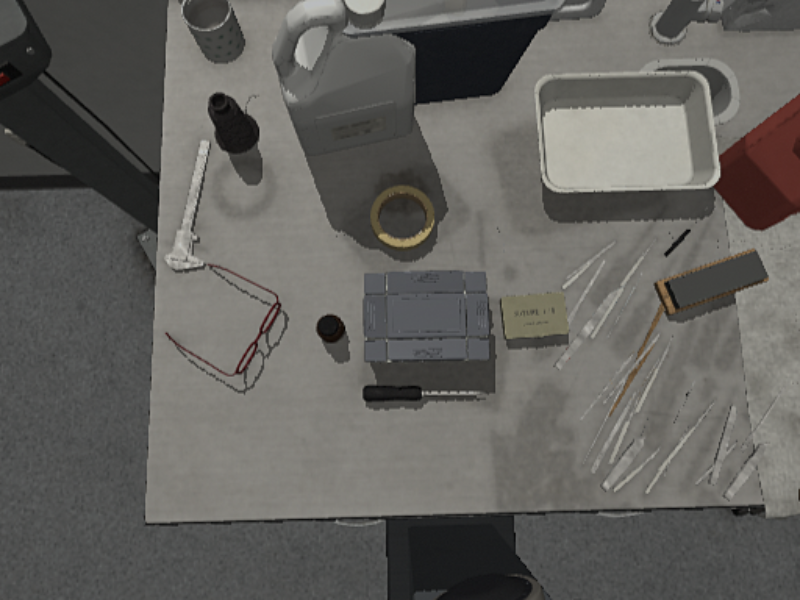

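The scene view shows the box near (430,315) with the near side's edge and left end appearing raised; the top view shows the box nearly square to the axes (365–490, 270–362). Next I fit pose and section heights from depth.

Run:
```python
from h import *
np.set_printoptions(precision=2,suppress=True)
s=bot.get_obs();print(s["tcp_rot"],s["time"])
for c in("top","scene"):
    W=np.load(c+"0.npy").reshape(-1,3)
    m=(W[:,2]>58)&(W[:,2]<90)&(abs(W[:,0]-569)<95)&(abs(W[:,1]-98)<115)
    Q=W[m];r=cv2.minAreaRect(Q[:,:2].astype(np.float32));print(c,len(Q),r)
    # outline refinement: grid over yaw/centre
    best=None
    for yaw in np.arange(-.1,.11,.01):
        R=np.array([[np.cos(yaw),np.sin(yaw)],[-np.sin(yaw),np.cos(yaw)]])
        L=Q[:,:2]@R.T; lo=np.percentile(L,1,0);hi=np.percentile(L,99,0)
        a=np.prod(hi-lo)
        if best is None or a<best[0]: best=(a,yaw,hi-lo,R.T@((lo+hi)/2))
    print(best)
    yaw,cc=best[1],best[3]
    R=np.array([[np.cos(yaw),np.sin(yaw)],[-np.sin(yaw),np.cos(yaw)]])
    L=np.c_[(Q[:,:2]-cc)@R.T,Q[:,2]]
    for n,ax,sg in(("near",0,-1),("far",0,1),("left",1,1),("right",1,-1)):
        o=1-ax;h=[66,91][ax]
        for a,b in((4,10),(10,16),(16,22),(22,30)):
            k=(abs(L[:,o])<[28,50][o==1])&(h-sg*L[:,ax]>a)&(h-sg*L[:,ax]<b)
            print(n,a,b,k.sum(),np.median(L[k,2]) if k.any() else None)
    k=(abs(L[:,0])<28)&(abs(L[:,1])<50);print("crown",np.median(L[k,2]))
    k=(abs(L[:,0])>40)&(abs(L[:,1])>64);print("corners",np.median(L[k,2]))
```

```text
[ 1.4   1.57 -1.36] 0.65
top 4495 ((569.4275512695312, 94.97664642333984), (182.68527221679688, 132.89361572265625), 89.94673919677734)
(np.float64(22583.61326628689), np.float64(-0.040000000000000036), array([128.15, 176.23]), array([568.52,  95.66]))
near 4 10 132 73.7037694836211
near 10 16 120 72.03531999165699
near 16 22 103 69.91204598034187
near 22 30 163 67.72736486565009
far 4 10 125 73.68014245354584
far 10 16 128 71.48688497424865
far 16 22 115 69.37419603837009
far 22 30 151 67.09040963311304
left 4 10 72 74.17316861610936
left 10 16 61 71.93536338115803
left 16 22 59 70.27383304885268
left 22 30 98 67.62430645472773
right 4 10 67 73.45652383647848
right 10 16 66 71.80794462432601
right 16 22 72 69.77780890979278
right 22 30 92 67.15868816291288
crown 70.9570924789893
corners 64.99493090475698
scene 2826 ((569.5731201171875, 95.41281127929688), (184.20973205566406, 132.50326538085938), 88.91471862792969)
(np.float64(22698.900990335096), np.float64(-5.551115123125783e-17), array([128.55, 176.58]), array([568.78,  96.56]))
near 4 10 66 74.8351480372636
near 10 16 58 73.11583570421774
near 16 22 59 70.83845084113312
near 22 30 76 68.461176973681
far 4 10 77 73.36474021267668
far 10 16 79 71.75647562773827
far 16 22 84 69.5430441367784
far 22 30 100 67.28441306983538
left 4 10 85 73.4090924290062
left 10 16 45 72.5913812729923
left 16 22 26 71.48159326503367
left 22 30 37 68.42424720393137
right 4 10 53 73.64639168203013
right 10 16 50 71.40825781949627
right 16 22 52 69.19470160186665
right 22 30 34 67.69414632760865
crown 71.58131855506991
corners 65.31137974868304
```

Run:
```python
from h import *
p,d=bot.capture("top"); cv2.imwrite("pics/topz.png",cv2.cvtColor(cv2.resize(p[160:270,190:390],(800,440),interpolation=cv2.INTER_CUBIC),cv2.COLOR_RGB2BGR))
p,d=bot.capture("scene"); cv2.imwrite("pics/scz.png",cv2.cvtColor(cv2.resize(p[150:260,200:360],(800,550),interpolation=cv2.INTER_CUBIC),cv2.COLOR_RGB2BGR))
```

```text
(no output)
```

View pics/topz.png

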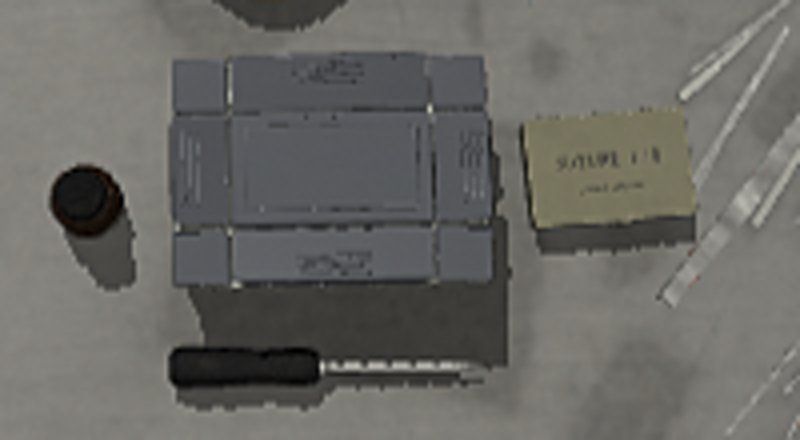

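View pics/scz.png

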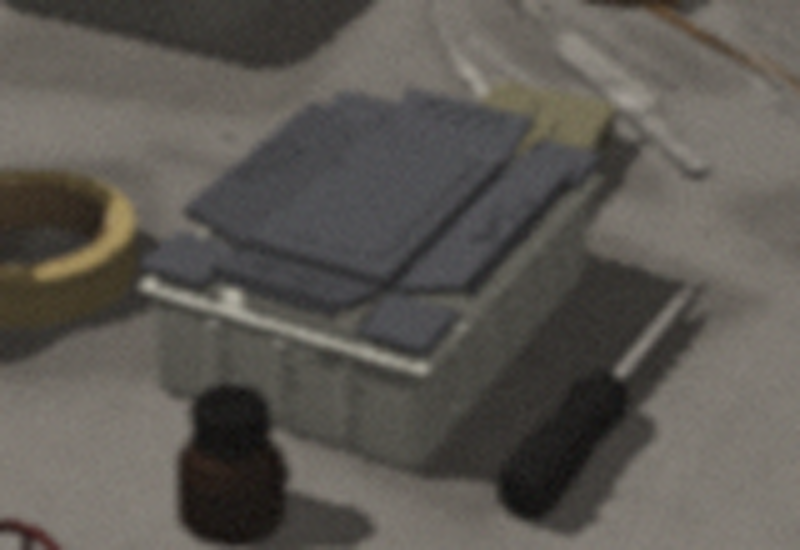

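```bash
cat > go.py <<'E'
import sys
from h import *
def rep(*tg):
    s=bot.get_obs();R=Rm(s["tcp_rot"]);p=np.array(s["tool_pos"])
    print("t",round(s["time"],2),"p",p.round(1),"xax",R[:,0].round(3),"yang",round(float(np.arctan2(R[1,1],R[0,1])),3),"F",np.round(s["contact_force"],1),"grip",round(s["grip_width"],1),"q",np.round(s["joint_positions"],2))
    for t in tg: print(t,"shift cm",(R.T@(np.array(t,float)-p)/10).round(2))
if __name__=="__main__":
    import ast
    rep(*[ast.literal_eval(a) for a in sys.argv[1:]])
E
python3 go.py 513,95.5,226 ; python3 -m handwheel '[[[0,0,0,0.1]]]' 0; python3 go.py 513,95.5,226
```

```text
t 0.75 p [ 192.7 -488.4  226.8] xax [ 0. -0. -1.] yang -1.195 F [-0.3 -0.2 -0.1] grip 92.1 q [-1.34  0.34  1.52  0.    1.28 -0.15]
(513, 95.5, 226) shift cm [  0.07 -42.56 -51.22]
time: 0.83
tool_pos: [192.7, -488.4, 226.8]
tcp_rot: [1.323, 1.571, -1.543]
contact_force: [0.1, -0.0, 1.0]
grip_width: 88.6
t 0.83 p [ 192.7 -488.4  226.8] xax [ 0. -0. -1.] yang -1.295 F [ 0.1 -0.   1. ] grip 88.6 q [-1.34  0.34  1.52 -0.    1.28 -0.05]
(513, 95.5, 226) shift cm [  0.07 -47.44 -46.74]
```

```bash
python3 -m handwheel '[[[0,0,0,0.092],[0,0,0,0.092],[0,0,0,0.092]]]' 0; python3 go.py 513,95.5,130
```

```text
time: 1.08
tool_pos: [192.7, -488.4, 226.8]
tcp_rot: [1.77, 1.571, -1.377]
contact_force: [-0.3, -0.5, -0.6]
grip_width: 69.6
t 1.08 p [ 192.7 -488.4  226.8] xax [ 0. -0. -1.] yang -1.576 F [-0.3 -0.5 -0.6] grip 69.6 q [-1.34  0.34  1.52 -0.    1.28  0.23]
(513, 95.5, 130) shift cm [  9.67 -58.54 -31.75]
```

```bash
python3 -m handwheel '[[[0,-2.93,-1.59,0],[0,-2.93,-1.59,0],[0,-2.93,-1.59,0],[0,-2.93,-1.59,0],[0,-2.93,-1.59,0],[0,-2.93,-1.59,0],[0,-2.93,-1.59,0],[0,-2.93,-1.59,0]]]' 0; python3 go.py 513,95.5,130
python3 -m handwheel '[[[0,-2.93,-1.59,0],[0,-2.93,-1.59,0],[0,-2.93,-1.59,0],[0,-2.93,-1.59,0],[0,-2.93,-1.59,0],[0,-2.93,-1.59,0],[0,-2.93,-1.59,0],[0,-2.93,-1.59,0]]]' 0; python3 go.py 513,95.5,130
```

```text
time: 1.75
tool_pos: [320.4, -252.6, 226.9]
tcp_rot: [2.276, 1.57, -0.866]
contact_force: [0.8, -0.3, -1.1]
grip_width: 16.6
t 1.75 p [ 320.4 -252.6  226.9] xax [ 0.    -0.001 -1.   ] yang -1.571 F [ 0.8 -0.3 -1.1] grip 16.6 q [-0.86  0.13  1.81 -0.    1.2   0.72]
(513, 95.5, 130) shift cm [  9.68 -34.82 -19.24]
time: 2.42
tool_pos: [447.7, -18.0, 226.9]
tcp_rot: [2.673, 1.57, -0.468]
contact_force: [0.8, -0.4, 0.0]
grip_width: 0.6
t 2.42 p [447.7 -18.  226.9] xax [ 0.001 -0.    -1.   ] yang -1.571 F [ 0.8 -0.4  0. ] grip 0.6 q [-0.21  0.2   1.72 -0.    1.22  1.36]
(513, 95.5, 130) shift cm [  9.69 -11.35  -6.52]
```

```bash
python3 -m handwheel '[[[0,-2.84,-1.63,0],[0,-2.84,-1.63,0],[0,-2.84,-1.63,0],[0,-2.84,-1.63,0],[2.4,0,0,0],[2.4,0,0,0],[2.4,0,0,0],[2.4,0,0,0]]]' 0;python3 -m handwheel '[[[0,0,0,0],[0,0,0,0]]]'; python3 go.py 513,95.5,74
python3 - <<'E'
from h import *
p,d=bot.capture("scene"); cv2.imwrite("pics/scz1.png",cv2.cvtColor(cv2.resize(p[110:260,180:380],(800,600),interpolation=cv2.INTER_CUBIC),cv2.COLOR_RGB2BGR))
E
```

```text
time: 3.08
tool_pos: [512.4, 94.3, 129.7]
tcp_rot: [2.894, 1.57, -0.247]
contact_force: [-0.5, -1.0, -1.3]
grip_width: 0.4
time: 3.25
tool_pos: [511.9, 93.9, 130.2]
tcp_rot: [0.075, 1.568, -3.067]
contact_force: [-0.8, -0.2, 0.7]
grip_width: 0.3
t 3.25 p [511.9  93.9 130.2] xax [-0.002 -0.    -1.   ] yang -1.571 F [-0.8 -0.2  0.7] grip 0.3 q [ 0.03  0.43  1.67 -0.    1.04  1.61]
(513, 95.5, 74) shift cm [ 5.62 -0.16 -0.12]
```

View pics/scz1.png

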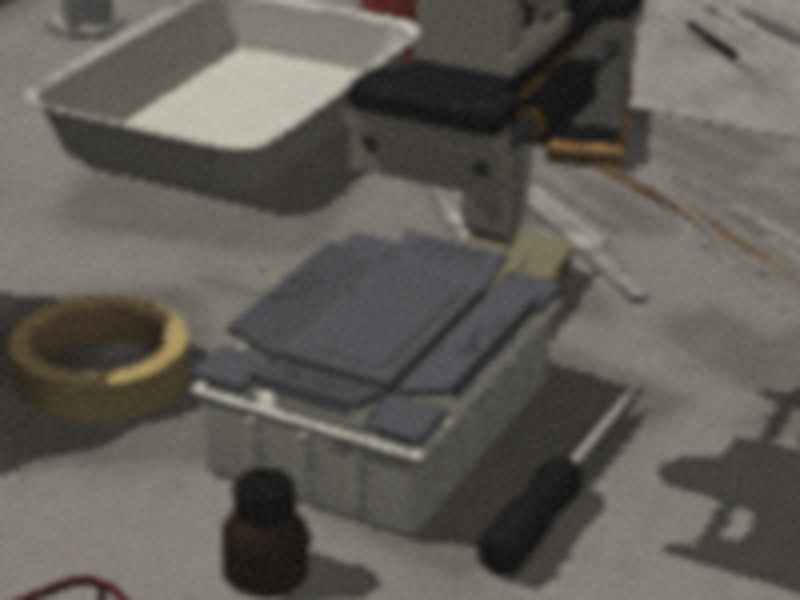

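The shut fingertips (around 495,230 in the crop) hang about 60 mm over the near section; nothing else is near. Now descending to just above it.

```bash
python3 -m handwheel '[[[1.8,-0.05,-0.05,0],[1.8,-0.05,-0.05,0],[1.5,-0.05,0,0],[0.3,0,0,0],[0.2,0,0,0],[0.2,0,0,0],[0.2,0,0,0]]]' 0; python3 go.py 513,95.5,66
```

```text
time: 3.88
tool_pos: [514.0, 95.5, 72.7]
tcp_rot: [3.106, 1.569, -0.036]
contact_force: [-5.1, -0.9, 6.9]
grip_width: 0.1
t 3.88 p [514.   95.5  72.7] xax [ 0.002 -0.    -1.   ] yang -1.571 F [-5.1 -0.9  6.9] grip 0.1 q [ 0.04  0.51  1.73 -0.    0.9   1.61]
(513, 95.5, 66) shift cm [ 0.67 -0.    0.1 ]
```

```bash
python3 -m handwheel '[[[0.2,0,0,0],[0.2,0,0,0],[0.2,0,0,0]]]' 0; python3 -m handwheel '[[[0.15,0,0,0],[0.1,0,0,0],[0,0,0,0]]]' 0;python3 go.py 513,95.5,66
```

```text
time: 4.13
tool_pos: [514.4, 95.5, 65.8]
tcp_rot: [-3.139, 1.568, 0.002]
contact_force: [0.6, 0.2, -0.2]
grip_width: 0.4
time: 4.38
tool_pos: [514.5, 95.5, 65.0]
tcp_rot: [3.11, 1.567, -0.031]
contact_force: [-6.4, -0.4, 21.4]
grip_width: 0.3
t 4.38 p [514.5  95.5  65. ] xax [ 0.003 -0.    -1.   ] yang -1.571 F [-6.4 -0.4 21.4] grip 0.3 q [ 0.04  0.53  1.74 -0.    0.88  1.61]
(513, 95.5, 66) shift cm [-0.1  -0.    0.15]
```

```bash
python3 -m handwheel '[[[-1.5,0,0,0],[-2.0,0,0,0],[0,0,-2.8,0],[0,0,-2.8,0],[0,0,-2.8,0],[0,0,-2.8,0],[0,0,0,0],[0,0,0,0]]]' 0; python3 go.py 624.5,95.5,66
```

```text
time: 5.05
tool_pos: [626.1, 95.3, 96.7]
tcp_rot: [2.661, 1.571, -0.482]
contact_force: [-1.2, 0.4, -0.3]
grip_width: 0.6
t 5.05 p [626.1  95.3  96.7] xax [ 0. -0. -1.] yang -1.571 F [-1.2  0.4 -0.3] grip 0.6 q [ 0.03  0.66  1.37 -0.    1.11  1.6 ]
(624.5, 95.5, 66) shift cm [ 3.07 -0.02  0.16]
```

Quick check that the box hasn't moved, then the far section.

```bash
python3 -m handwheel '[[[1.0,0,0.05,0],[1.0,0,0.05,0],[0.3,0,0,0],[0.2,0,0,0],[0.2,0,0,0],[0.2,0,0,0]]]' 0;python3 -m handwheel '[[[0.2,0,0,0],[0.1,0,0,0],[0.1,0,0,0],[0,0,0,0]]]' 0; python3 go.py 624.5,95.5,66
```

```text
time: 5.55
tool_pos: [623.9, 95.5, 68.0]
tcp_rot: [0.688, 1.571, -2.453]
contact_force: [-0.3, 0.4, -0.5]
grip_width: 0.4
time: 5.88
tool_pos: [623.8, 95.5, 65.2]
tcp_rot: [0.214, 1.57, -2.927]
contact_force: [-4.5, 0.2, 9.8]
grip_width: 0.4
t 5.88 p [623.8  95.5  65.2] xax [-0.001 -0.    -1.   ] yang -1.571 F [-4.5  0.2  9.8] grip 0.4 q [ 0.03  0.69  1.41 -0.    1.05  1.6 ]
(624.5, 95.5, 66) shift cm [-0.08 -0.   -0.07]
```

```bash
python3 -m handwheel '[[[0.1,0,0,0],[0,0,0,0],[-1.5,0,0,0],[-2.5,0,0,0],[-2.5,0,0,-0.12],[0,0,0,-0.12],[0,0,0,-0.12],[0,0,0,-0.12]]]' 0;python3 -m handwheel '[[[0,0,0,-0.12],[0,0,0,-0.12],[0,0,0,-0.12],[0,0,0,-0.12],[0,0,0,-0.12],[0,0,0,-0.12],[0,0,0,-0.12],[0,0,0,-0.12]]]' 0; python3 -m handwheel '[[[0,0,0,-0.12],[0,0,0,0]]]' 0;python3 go.py 569,176,100
python3 - <<'E'
from h import *
for c in ("scene","top"):
    p,d=bot.capture(c);np.save(c+"1.npy",cloud(c,d))
    r=(110,260,180,380)
    cv2.imwrite(f"pics/{c}2.png",cv2.cvtColor(cv2.resize(p[110:260,180:380],(800,600),interpolation=cv2.INTER_CUBIC),cv2.COLOR_RGB2BGR))
E
```

```text
time: 6.55
tool_pos: [624.2, 95.5, 128.3]
tcp_rot: [1.695, 1.571, -0.961]
contact_force: [-0.0, -0.1, 0.1]
grip_width: 0.3
time: 7.22
tool_pos: [623.9, 95.4, 127.5]
tcp_rot: [-1.357, 1.57, -3.053]
contact_force: [-0.3, -0.0, -0.4]
grip_width: 0.4
time: 7.38
tool_pos: [623.9, 95.4, 127.6]
tcp_rot: [-1.428, 1.57, -3.005]
contact_force: [0.7, 0.4, -0.3]
grip_width: 0.4
t 7.38 p [623.9  95.4 127.6] xax [-0.001 -0.    -1.   ] yang -0.007 F [ 0.7  0.4 -0.3] grip 0.4 q [ 0.03  0.62  1.34 -0.    1.18  0.04]
(569, 176, 100) shift cm [ 2.77 -5.54 -8.02]
```

View pics/scene2.png

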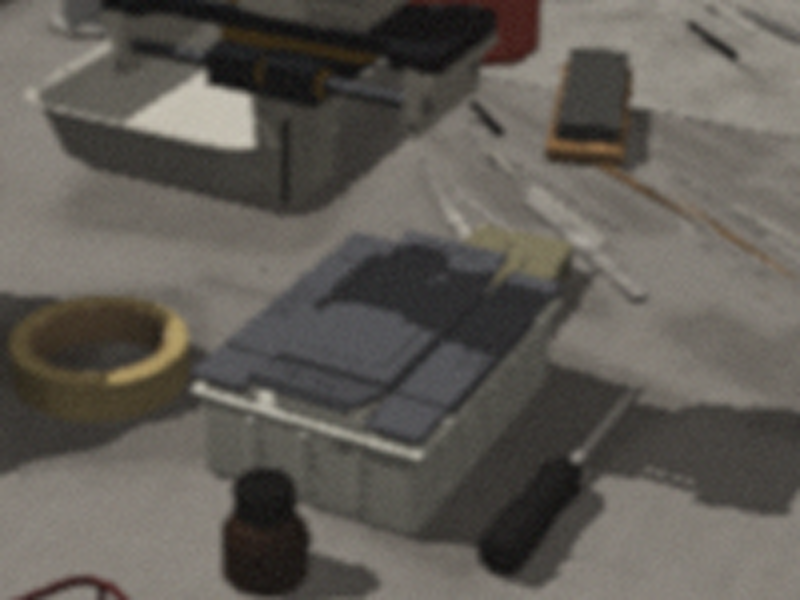

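View pics/top2.png

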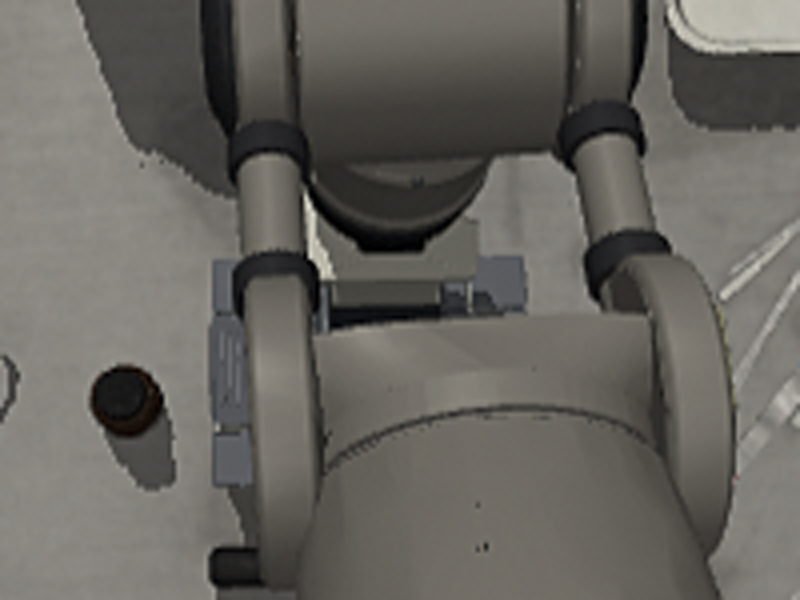

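The scene picture shows near (around 440,370) and far (around 290,290) flush, the left section (330,380) still raised, and the box in place. On to left.

```bash
python3 -m handwheel '[[[0,-1.85,-2.68,0],[0,-1.85,-2.68,0],[0,-1.84,-2.66,0],[1.4,0,0,0],[1.4,0,0,0],[0,0,0,0],[0,0,0,0]]]' 0;python3 go.py 569,176.5,75
```

```text
time: 8.07
tool_pos: [569.4, 176.2, 99.7]
tcp_rot: [-1.326, 1.569, -2.91]
contact_force: [0.5, 0.1, -0.5]
grip_width: 0.2
t 8.07 p [569.4 176.2  99.7] xax [-0.002 -0.    -1.   ] yang -0.013 F [ 0.5  0.1 -0.5] grip 0.2 q [ 0.17  0.59  1.49 -0.    1.07  0.18]
(569, 176.5, 75) shift cm [ 2.47 -0.04 -0.03]
```

```bash
python3 -m handwheel '[[[1.0,0,-0.03,0],[1.1,0,0,0],[0.3,0,0,0],[0.2,0,0,0],[0.2,0,0,0],[0.2,0,0,0],[0.2,0,0,0]]]' 0;python3 -m handwheel '[[[0.2,0,0,0],[0.1,0,0,0],[0.1,0,0,0],[0,0,0,0]]]' 0; python3 go.py 569,176.5,65
```

```text
time: 8.65
tool_pos: [570.1, 176.6, 68.4]
tcp_rot: [2.049, 1.57, 0.467]
contact_force: [1.1, 0.2, 1.0]
grip_width: 0.6
time: 8.98
tool_pos: [570.0, 176.3, 65.2]
tcp_rot: [0.806, 1.57, -0.776]
contact_force: [-4.2, -0.6, 9.0]
grip_width: 0.3
t 8.98 p [570.  176.3  65.2] xax [ 0. -0. -1.] yang -0.011 F [-4.2 -0.6  9. ] grip 0.3 q [ 0.17  0.63  1.52 -0.    0.99  0.18]
(569, 176.5, 65) shift cm [ 0.02 -0.1  -0.02]
```

```bash
python3 -m handwheel '[[[0.1,0,0,0],[0,0,0,0],[-1.5,0,0,0],[-2.0,0,0,0],[0,0,3.2,0],[0,0,3.2,0],[0,0,3.2,0],[0,0,3.2,0]]]' 0; python3 -m handwheel '[[[0,0,3.3,0],[0,0,0,0],[0,0,0,0]]]' 0;python3 go.py 569,14.5,75
```

```text
time: 9.65
tool_pos: [568.3, 47.2, 98.1]
tcp_rot: [0.04, 1.57, -1.541]
contact_force: [1.3, -0.4, 0.8]
grip_width: 0.2
time: 9.9
tool_pos: [568.1, 13.7, 98.0]
tcp_rot: [-0.877, 1.571, -2.462]
contact_force: [0.5, 0.2, -0.0]
grip_width: 0.4
t 9.9 p [568.1  13.7  98. ] xax [-0. -0. -1.] yang -0.015 F [ 0.5  0.2 -0. ] grip 0.4 q [-0.11  0.55  1.57 -0.    1.02 -0.1 ]
(569, 14.5, 75) shift cm [ 2.3   0.09 -0.08]
```

```bash
python3 -m handwheel '[[[1.0,0.05,-0.08,0],[1.0,0,0,0],[0.3,0,0,0],[0.2,0,0,0],[0.2,0,0,0],[0.2,0,0,0],[0.2,0,0,0]]]' 0;python3 -m handwheel '[[[0.2,0,0,0],[0.1,0,0,0],[0.1,0,0,0],[0,0,0,0]]]' 0; python3 go.py 569,14.5,65
```

```text
time: 10.48
tool_pos: [568.4, 17.2, 66.5]
tcp_rot: [-1.679, 1.57, 3.024]
contact_force: [0.3, 0.0, -0.7]
grip_width: 0.2
time: 10.82
tool_pos: [568.5, 17.1, 65.1]
tcp_rot: [2.228, 1.57, 0.647]
contact_force: [-6.0, 1.7, 18.1]
grip_width: 0.4
t 10.82 p [568.5  17.1  65.1] xax [ 0.  0. -1.] yang -0.01 F [-6.   1.7 18.1] grip 0.4 q [-0.1   0.59  1.6   0.    0.95 -0.09]
(569, 14.5, 65) shift cm [0.01 0.05 0.26]
```

```bash
python3 -m handwheel '[[[-1.5,0,0,0],[-3,0,0,0],[-4,0,0,0],[-4,0,0,0],[-3,-1,2,0],[0,-2,3.5,0],[0,-2,3.5,0],[0,-2,3.5,0]]]' 0; python3 -m handwheel '[[[0,-1.8,3.5,0],[0,-1.8,3.5,0],[0,-1.8,3.5,0],[0,-1.8,3.5,0],[0,-1.5,3.5,0],[0,-1.5,3.5,0],[0,0,0,0],[0,0,0,0]]]' 0;python3 go.py
cat > chk.py <<'E'
from h import *
import sys
tag=sys.argv[1]
for c,cc,yaw in(("top",(569.4,95),0),("scene",(569.5,95.4),0)):
    p,d=bot.capture(c);W=cloud(c,d).reshape(-1,3)
    m=(W[:,2]>58)&(W[:,2]<90)&(abs(W[:,0]-569)<95)&(abs(W[:,1]-98)<115)
    Q=W[m];print(c,len(Q),cv2.minAreaRect(Q[:,:2].astype(np.float32)))
    L=np.c_[Q[:,:2]-cc,Q[:,2]]
    for n,ax,sg in(("near",0,-1),("far",0,1),("left",1,1),("right",1,-1)):
        o=1-ax;h=[66,91][ax];o_=[]
        for a,b in((4,10),(10,16),(16,22),(22,29)):
            k=(abs(L[:,o])<[28,50][o==1])&(h-sg*L[:,ax]>a)&(h-sg*L[:,ax]<b)
            o_.append(round(float(np.median(L[k,2])),1) if k.any() else None)
        print(n,o_)
    cv2.imwrite(f"pics/{c}{tag}.png",cv2.cvtColor(cv2.resize(p,(800,600),interpolation=cv2.INTER_CUBIC),cv2.COLOR_RGB2BGR))
    cv2.imwrite(f"pics/{c}{tag}z.png",cv2.cvtColor(cv2.resize(p[110:260,180:380],(800,600),interpolation=cv2.INTER_CUBIC),cv2.COLOR_RGB2BGR))
E
python3 chk.py 3
```

```text
time: 11.48
tool_pos: [496.5, -108.3, 218.3]
tcp_rot: [1.174, 1.57, -0.405]
contact_force: [0.5, 0.2, 0.1]
grip_width: 0.4
time: 12.15
tool_pos: [392.2, -317.8, 217.5]
tcp_rot: [-2.597, 1.57, 2.101]
contact_force: [0.9, 0.7, 0.1]
grip_width: 0.2
t 12.15 p [ 392.2 -317.8  217.5] xax [-0.001  0.001 -1.   ] yang -0.014 F [0.9 0.7 0.1] grip 0.2 q [-0.83  0.31  1.59  0.    1.24 -0.82]
top 4441 ((569.3426513671875, 95.03559112548828), (180.54315185546875, 131.1951141357422), 89.3175048828125)
near [65.2, 65.1, 65.1, 65.1]
far [65.1, 65.2, 65.1, 64.8]
left [65.1, 65.3, 64.9, 65.1]
right [65.4, 64.9, 64.9, 65.0]
scene 2806 ((569.7741088867188, 94.61909484863281), (182.99227905273438, 132.95689392089844), 89.53018951416016)
near [65.4, 65.5, 65.7, 65.6]
far [65.6, 65.7, 65.7, 65.6]
left [65.5, 65.9, 65.8, 65.6]
right [65.8, 65.9, 65.7, 65.9]
```

View pics/scene3z.png

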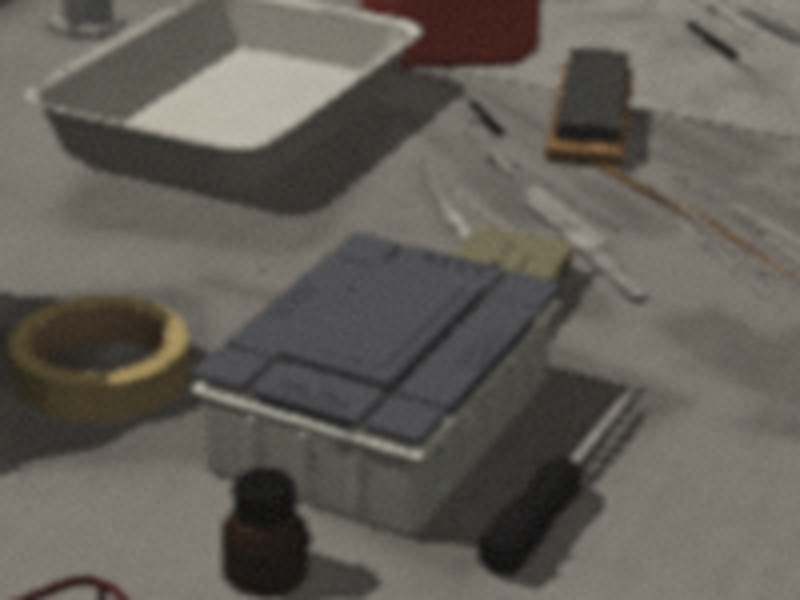

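View pics/top3.png

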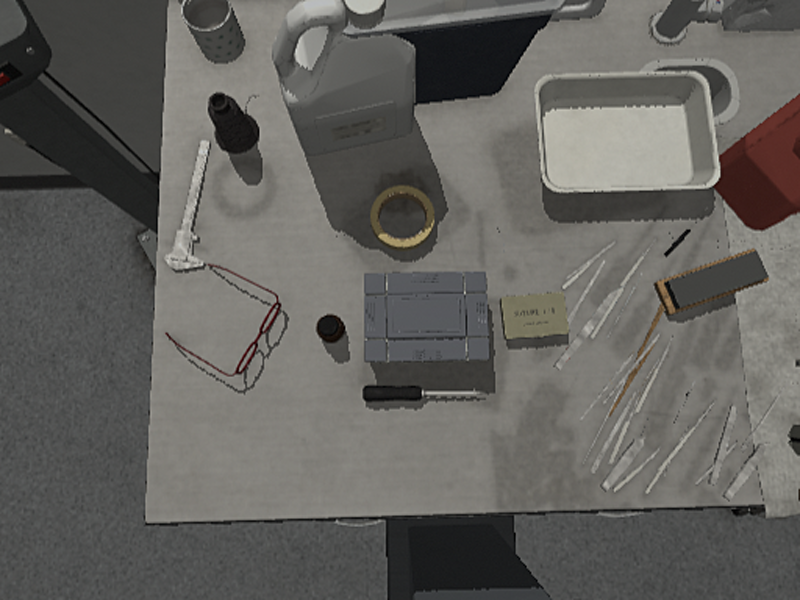

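Both pictures show all four sections flush (box at 365–488, 272–361 in the top view). The box, bottle, tin, awl and tape are unmoved, and the arm is out of view. Handing in.

```bash
python3 -c "
from plant import bot
print(bot.close_job())"
```

```text
the job is handed in; nothing more can be done
None
```

All four rim sections were up at the start. I pressed each one down with the shut fingertips at its press point, in the order near, far, left, right, and all four now lie flush.

- **Sections shut:** Depth from both cameras puts every section level with the fixed corners and flat across its width. The top camera reads 65 mm (±0.4), and the scene camera reads 65.4–65.9 mm, about its usual offset. Before pressing, the outer edges read about 74 mm.
- **Box and surroundings:** The box's centre shows no shift beyond measurement noise (under 1 mm). In the pictures, the bottle, tin, awl and tape are where they were.
- **Forces and time:** The highest force I read was about 21 N, and I handed in at about 12 s on the robot's clock.
- **Arm at the end:** It is clear of everything, about 218 mm above the worktop and off to the robot's right, with no contact force.

The right section was pressed about 2.6 mm inside its estimated press point, but still shut fully. No check failed or disagreed.

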